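# Unlock the rod-length gauge and hold its index pin clear

## Robot

A 6-joint arm with a two-finger parallel gripper is mounted at the origin on a cart in front of the work surface, level with it; the furniture and walls round the work are solid. World frame = base frame: x ahead of the robot, y to its left, z up, the work surface at z = 0. Lengths are in m, angles in rad, forces in N, time in s.
With the tool pointing down it reaches from about 0.35 to 0.775 m from the base axis. Payload 7.3 kg.
Tool frame: the origin (TCP) lies on the centre line of the jaws, within the pads' length; the fingertips stand 14 mm ahead of it and the grasp point (between the pads) lies 5 mm behind it; z points along the fingers, y is the direction in which the jaws open and shut (so a half turn about z gives the same grasp; the last joint's range is limited). The gripper opens to 92 mm and grips with 3 to 60 N. Pads are 19 mm wide; open, the fingers measure 130 mm over their backs; the gripper's body (75 mm by 190 mm) begins 47 mm behind the grasp point.
Start: joints at [1.015, 0.342, 1.524, -0, 1.275, -0.146], TCP at [0.209, 0.482, 0.241] pointing down, gripper open.
Joint ranges: [-2.53, 2.53], [-0.77, 2.02], [0.04, 2.7], [-1, 4.14], [0.28, 2.66], [-3.11, 3.11]. Speed limits (rad/s): [2.57, 2.57, 3.14, 3.14, 3.14, 3.14].

## Interface

Orientations are given as [roll, pitch, yaw] about the fixed x, y, z axes, in that order (R = Rz(yaw) Ry(pitch) Rx(roll)).
In Python, from cell import telemetry, cams, robot gives the robot as it stands.
- The arm moves only by the tool servo_tool, never from a script. Its argument "targets" is text: rows parted by semicolons, each of 4 numbers parted by spaces: the shift along the tool's x, y, z in mm, then the turn about the tool's z in rad. In form: x y z yaw; .... A call has 1 to 20 rows; each row shifts and turns the pose as measured when the row begins, along the tool's axes as they then stand; what a row does not reach is not made up. A row lasts 1/8 s, in which the tool goes at most 62.5 mm and 10.7 degrees, less where a joint would pass 70% of its speed; a pose out of reach is approached as far as the arm can. A call with a gripper value outside its range is refused whole. "hand" is the opening, from 0 (shut) to 1 (fully open), set as the call begins (left out, the last holds). The fingers move at their own pace and stop on an object; "squeeze" is the grip in N (left out, the last holds). Time passes only in rows, so rows that do not move let the fingers close. It gives the time, the measured TCP pose, the force and the opening at its end, in the units of the state.
- telemetry.observe(): the state, without advancing time (a new reading comes with each control period).
- cams.read_camera(name): name is "scene" or "top" or "wrist"; returns a dict with "color" (480x640x3 uint8, red, green, blue), "K" (3x3 intrinsics, pixels), "R" (3x3) and "t" (3): a world point X has camera coordinates R X + t. Camera axes: x right, y down, z forward; pixel columns grow to the right and rows downward; lengths in m; the calibration is good to about 2 mm. A picture is of the moment at which its call begins. There is no depth.
- robot.hand_in(): hands the job in, once; it reports no verdict.
Trained networks look in a picture, given as the dict that the camera call returned (one of the last four; its "shot" number tells which), for a name from the list of things; names that differ only in an ending like _2 or _b are one class to them, and where a whole thing is asked for, a point or a joint stands for the part that bears it (a point fixed in the world has none). Each returns a list of dicts, best first, with "score" (0 to 1); they miss things now and then, are a little off and sometimes report something else, mostly with a low value. They report only what shows in the picture. A call takes as long as a camera call.
- cams.cut_out(picture, query): "region" (480x640 bool, what is visible of it) and "extent" ([centre column, centre row, width, height] in pixels, round what is visible of it).
The state is a dict: "time": time; "qpos": joint angles; "qvel": joint speeds; "joint_efforts": joint torques, N m; "tool_pos": TCP position; "tool_rot": TCP orientation; "contact_force": force on the tool from outside, world axes, zero at the start; "torque": the same for the moment, N m; "opening": finger opening in m.
Only numpy, scipy, OpenCV 4.12 (cv2) and the standard library are available. Lean on these libraries where they do the work, as an engineer would, in place of code of your own. Each camera call takes 0.05 s, during which the arm holds its last target.

## Task

On the rod-length gauge, slide the keeper plate by its upright tab fully back, away from the round knob, so that its fork no longer locks the plunger. Then pull the sprung index plunger straight up by its knob as far as it goes, so its pin is clear of the hole in the stop bar, and finish while still gripping and holding it up there, so the bar can be reset. Leave the stop bar where it stands and do not disturb the rod piece or the things beside the gauge.

Things in the scene. Friction and masses are not known exactly. Their poses are not given: they have to be found in the camera images.
- gauge: Rod-length gauge fixed to the table: grey base 84 x 242 x 10 mm and an aluminium tower (local x +-29, y -73 to +19 mm; guides' lips and screw heads end 51.5 mm above the table) bridging a stop bar. Origin: on the table under the plunger's axis; local z up, y along the bar, x across it. Base spans local x -48 to +36, y -110 to +132 mm. The keeper unlocks towards local -y.
- plunger_knob (a point): Centre of the plunger's upright round black knob, 26 mm diameter and 30 mm tall (from 58 to 88 mm above the table while the plunger is down). It rises with the plunger. Under the knob is a bare 8 mm rod, then an 18 mm collar (36 to 40 mm above the table) under the keeper plate.
- keeper_tab (a point): Point in the keeper plate's upright steel tab, 68 mm above the table, 12 mm below the tab's top. The tab is 20 mm wide along the gauge's x, 10 mm thick along its y, free from 45 mm up; it is 50 mm on the local -y side of the knob's axis with the keeper at 0, 80 mm at full travel. The plate runs under the guides' lips and can only slide along y.
- keeper (a joint): Travel of the keeper plate in m: 0 = locked (its fork straddles the plunger rod above the collar, so the plunger cannot rise), grows as the tab slides to the gauge's local -y, away from the knob; end stop 0.030, fork clear of the collar from 0.021. Starts at 0 to 0.005. About 2 N of friction; stays where it is left.
- plunger (a joint): Lift of the plunger in m, straight up: 0 = seated, pin 11 mm deep in the bar's hole; end stop at 0.016; pin out of the hole from 0.011. A spring pulls it down with about 6 N at 0 and 11 N at 0.016 plus 1 N of weight; it snaps back if let go.
- bar: Loose steel stop bar 24 x 160 x 14 mm with a row of holes, lying in the gauge's channel 10 mm above the table and pinned by the plunger; a small arm on it (top 32 mm above the table) reaches over to the end of the rod piece. Origin: centre of its underside; y along the bar. Stays where it is.
- rod_piece: Clear glass rod piece 10 x 66 x 9 mm lying loose in the gauge's trough, at about local x -34, y +88 mm. A bystander. Origin: centre of its underside.
- black_tape: Roll of black tape, 58 mm across, 19 mm high, loose on the robot's side of the gauge. A bystander. Origin: centre of its underside.
- frit_jar: Small round jar with a dark lid, 46 mm across, 71 mm tall, loose on the far side of the gauge. A bystander. Origin: centre of its underside.
- bead_block: Small white block with two holes, 16 x 30 x 18 mm, loose on the far side of the gauge. A bystander. Origin: centre of its underside.

How it is judged:
On the way, in this order (a step that is already met when the one before it is completed fails the run):
1. the keeper is slid back clear of the plunger's collar (at least 24 mm) with the plunger still seated (value of joint keeper above 0.024 m and value of joint plunger below 0.003 m), for 0.2 s.
2. the plunger is pulled fully up (at least 13 mm) (value of joint plunger above 0.013 m), for 0.3 s.
At the end, for the whole second after the job is handed in: The fingers still hold the plunger up at 13 mm or more of its 16 mm, the keeper stands back by 24 mm or more of its 30 mm, and the bar is within 8 mm of where it stood (value of joint plunger above 0.013 m and value of joint keeper above 0.024 m and contact force between gauge and the fingers above 3 N and distance of bar from where it was at the start of the episode below 0.008 m); the arm keeps its last pose, push and grip.
It fails at once if the stop bar is shifted by more than 8 mm (distance of bar from where it was at the start of the episode above 0.008 m).
It fails at once if the rod piece or a thing beside the gauge is moved by more than 20 mm (distance of any of rod_piece, black_tape, frit_jar, bead_block from where it was at the start of the episode above 0.02 m).
It also fails if it takes over 38 s, if anything falls off the work surface, if the arm or the gripper's body presses on something with over 40 N, if the wrist force passes 120 N, or if a joint passes its speed limit or range.

## Working session

There is one attempt and no reset: what is moved stays moved. The work goes in short steps, Python scripts to look and compute and a tool call to move; the robot and the scene stay as the last step left them, time stands still between calls to the robot, and variables do not carry over. Pictures are saved under pics/ and viewed, and the job is handed in when it is done.

Besides the shell and the picture viewer there is one more tool, called as name(argument=value, ...) on one line, values as JSON. servo_tool: Moves the arm, as the interface text tells. Its arguments: {"type":"object","properties":{"targets":{"type":"string"},"hand":{"type":"number"},"squeeze":{"type":"number"}},"required":["targets"]}

```bash
ls; mkdir -p pics; cat > h.py <<'E'
import numpy as np, cv2
from cell import telemetry, cams, robot
def shot(n,f):
    p=cams.read_camera(n); cv2.imwrite('pics/'+f,p['color'][:,:,::-1]); return p
def ray(p,u,v):
    d=np.linalg.inv(p['K'])@[u,v,1]; R=np.array(p['R']);t=np.array(p['t'])
    c=-R.T@t; return c,R.T@d
def atz(p,u,v,z):
    c,d=ray(p,u,v); return c+d*(z-c[2])/d[2]
def proj(p,X):
    q=p['K']@(np.array(p['R'])@np.array(X)+p['t']); return q[:2]/q[2]
E
python3 - <<'E'
from h import *
print(telemetry.observe())
for n in ['scene','top','wrist']:
    p=shot(n,n+'0.png')
    print(n,-np.array(p['R']).T@p['t'])
    if n!='wrist':
        for q in ['plunger_knob','keeper_tab','black_tape','frit_jar','bar','rod_piece','bead_block']:
            r=cams.cut_out(p,q)
            for x in r[:1]: print(q,x['score'],x['extent'])
E
```

```text
pics
{'time': 0.0, 'qpos': array([ 1.01498839e+00,  3.42716265e-01,  1.52503870e+00, -2.60694300e-07,
        1.27540495e+00, -1.46000703e-01]), 'qvel': array([-0.00105177, -0.00187539,  0.00031314, -0.00115739, -0.00164163,
       -0.00074195]), 'joint_efforts': array([-8.71980683e-04, -4.31236231e+01, -2.44224018e+01,  7.18108658e-02,
        5.59470069e-02, -1.84706341e-04]), 'tool_pos': array([0.2089448 , 0.4811957 , 0.24004074]), 'tool_rot': array([-3.14004203e+00, -2.27762539e-04,  2.73178532e+00]), 'contact_force': array([-0.71895087,  0.62296186,  0.51200063]), 'torque': array([ 0.04072248, -0.04359216, -0.01230387]), 'opening': 0.0917780886508228}
scene [ 0.06766118 -0.3367132   0.65993586]
plunger_knob 0.51 [364.4, 259.2, 15.1, 21.7]
keeper_tab 0.77 [379.8, 277.5, 39.3, 27.2]
black_tape 0.67 [303.4, 298.2, 28.3, 26.0]
frit_jar 0.79 [341.9, 229.1, 21.0, 35.4]
bar 0.72 [370.4, 281.6, 81.9, 36.4]
bead_block 0.52 [385.0, 259.3, 10.7, 11.0]
top [0.44705683 0.10917194 0.91906394]
plunger_knob 0.66 [374.6, 210.8, 15.9, 17.5]
keeper_tab 0.6 [334.5, 273.9, 38.7, 35.3]
black_tape 0.79 [334.6, 273.4, 34.4, 35.3]
frit_jar 0.89 [306.2, 168.8, 28.6, 33.1]
bar 0.66 [382.3, 219.4, 91.8, 40.8]
rod_piece 0.73 [325.4, 241.3, 33.3, 8.3]
bead_block 0.44 [366.6, 169.1, 16.3, 19.2]
wrist [0.13202551 0.51392283 0.3841928 ]
```

```bash
python3 - <<'E'
import cv2
for n,c in [('scene0',(270,200,180,135)),('top0',(270,140,180,150))]:
    i=cv2.imread(f'pics/{n}.png'); x,y,w,h=c
    cv2.imwrite(f'pics/{n}c.png',cv2.resize(i[y:y+h,x:x+w],None,fx=4,fy=4,interpolation=cv2.INTER_CUBIC))
E
```

```text
(no output)
```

View pics/scene0c.png

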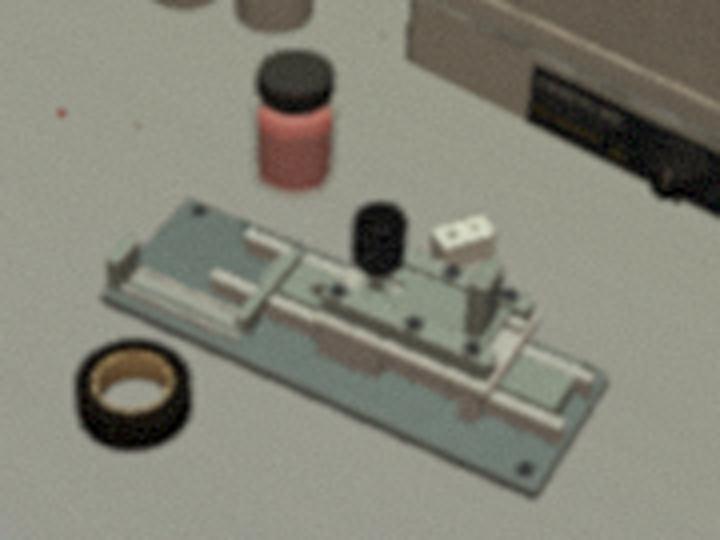

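View pics/top0c.png

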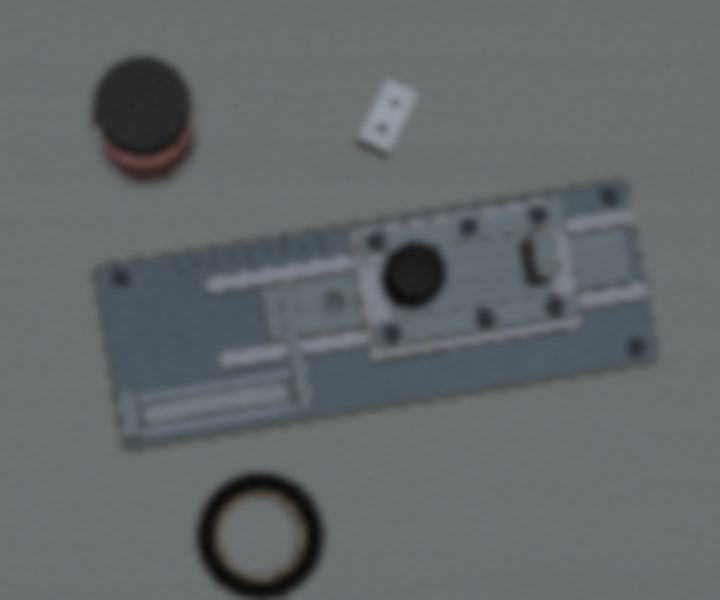

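View pics/top0.png

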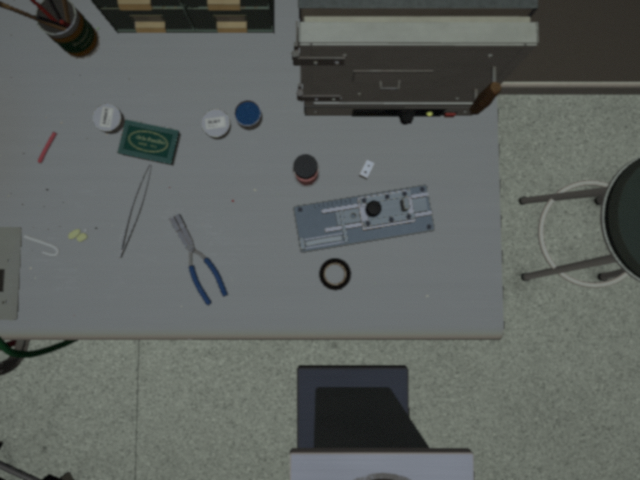

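```bash
cat > fit.py <<'E'
from h import *
from scipy.optimize import least_squares
def fit():
    t=cams.read_camera('top'); s=cams.read_camera('scene')
    L=[(36,132,10),(36,-110,10),(-48,-110,10),(-48,132,10)]
    T=[(95,265),(625,180),(655,362),(125,448)]
    S=[(188,200),(606,380),(533,497),(105,300)]
    def W(q,l):
        c,n=np.cos(q[2]),np.sin(q[2]); return np.array([q[0]+(c*l[0]-n*l[1])/1e3,q[1]+(n*l[0]+c*l[1])/1e3,l[2]/1e3])
    obs=[(t,l,(a/4+270,b/4+140)) for l,(a,b) in zip(L,T)]
    so=[(s,l,(a/4+270,b/4+200)) for l,(a,b) in zip(L,S)]
    so+= [(s,(0,0,88),(379/4+270,213/4+200))]
    ob2=[(t,(0,0,88),(414/4+270,274/4+140))]
    for name,o in [('top',obs+ob2),('scene',so),('both',obs+ob2+so)]:
        f=lambda q:np.concatenate([proj(p,W(q,l))-np.array(u) for p,l,u in o])
        r=least_squares(f,[.5,0,.1]); print(name,r.x.round(4)); print(r.fun.reshape(-1,2).round(1).tolist())
    q=r.x
    print('knob',W(q,(0,0,73)),'tab0',W(q,(0,-50,68)))
    # tab location from both: top of tab
    print('tab top in crop px', [ (proj(t,W(q,(0,-50-k,80)))-[270,140])*4 for k in (0,5)],[ (proj(s,W(q,(0,-50-k,80)))-[270,200])*4 for k in (0,5)])
fit()
E
python3 fit.py
```

```text
top [0.5623 0.0173 0.1604]
[[-1.3, -0.2], [0.5, -0.5], [1.4, 0.4], [-1.3, 0.7], [0.6, -0.4]]
scene [0.5623 0.0178 0.1573]
[[-0.0, -0.6], [1.4, -0.5], [0.6, 0.2], [-2.3, -1.6], [0.1, 1.7]]
both [0.5623 0.0175 0.1593]
[[-1.4, -0.3], [0.5, -0.4], [1.3, 0.5], [-1.5, 0.7], [0.5, -0.4], [-0.0, -0.5], [1.6, -0.4], [0.8, 0.3], [-2.2, -1.4], [0.2, 1.8]]
knob [0.56227036 0.01752582 0.073     ] tab0 [ 0.57020321 -0.03184087  0.068     ]
tab top in crop px [array([534.04938661, 255.84011728]), array([546.07018614, 253.92295919])] [array([476.23669414, 272.90881025]), array([486.23803899, 277.03457082])]
```

```bash
cat > plan.py <<'E'
from h import *
import sys
O=np.array([0.5623,0.0175]); Y=0.1593
def loc(x,y):
    c,n=np.cos(Y),np.sin(Y); return O+np.array([c*x-n*y,n*x+c*y])/1e3
def wrap(a): return (a+np.pi)%(2*np.pi)-np.pi
def plan(lx,ly,z,N,show=True):
    s=telemetry.observe(); p=np.array(s['tool_pos']); yaw=s['tool_rot'][2]
    tg=np.append(loc(lx,ly),z); ty=np.pi/2+Y
    dy=wrap(ty-yaw); d=tg-p; rows=[]
    for k in range(N):
        a=yaw+dy*k/N
        e=d/N
        rows.append(f"{1e3*(np.cos(a)*e[0]+np.sin(a)*e[1]):.1f} {1e3*(np.sin(a)*e[0]-np.cos(a)*e[1]):.1f} {-1e3*e[2]:.1f} {-dy/N:.3f}")
    print('t',s['time'],'pos',p.round(4),'rpy',np.round(s['tool_rot'],4),'d',(d*1e3).round(1),'dyaw',round(dy,4)); print('; '.join(rows))
if __name__=='__main__': a=sys.argv; plan(float(a[1]),float(a[2]),float(a[3]),int(a[4]))
E
python3 plan.py 0 -52 0.17 16
```

```text
t 0.95 pos [0.2092 0.4815 0.2407] rpy [3.1415 0.     2.7318] d [ 361.4 -515.4  -70.7] dyaw -1.0017
-33.6 -20.5 4.4 0.063; -34.8 -18.4 4.4 0.063; -35.9 -16.2 4.4 0.063; -36.8 -13.9 4.4 0.063; -37.6 -11.6 4.4 0.063; -38.2 -9.2 4.4 0.063; -38.7 -6.8 4.4 0.063; -39.1 -4.4 4.4 0.063; -39.3 -1.9 4.4 0.063; -39.3 0.6 4.4 0.063; -39.2 3.0 4.4 0.063; -39.0 5.5 4.4 0.063; -38.5 7.9 4.4 0.063; -38.0 10.3 4.4 0.063; -37.3 12.6 4.4 0.063; -36.4 14.9 4.4 0.063
```

servo_tool(targets="-33.6 -20.5 4.4 0.063; -34.8 -18.4 4.4 0.063; -35.9 -16.2 4.4 0.063; -36.8 -13.9 4.4 0.063; -37.6 -11.6 4.4 0.063; -38.2 -9.2 4.4 0.063; -38.7 -6.8 4.4 0.063; -39.1 -4.4 4.4 0.063; -39.3 -1.9 4.4 0.063; -39.3 0.6 4.4 0.063; -39.2 3.0 4.4 0.063; -39.0 5.5 4.4 0.063; -38.5 7.9 4.4 0.063; -38.0 10.3 4.4 0.063; -37.3 12.6 4.4 0.063; -36.4 14.9 4.4 0.063", hand=0.6)

```text
time: 2.95
tool_pos: [0.5735, -0.0538, 0.1697]
tool_rot: [3.135, -0.003, 1.695]
contact_force: [0.4, -0.1, 0.3]
opening: 0.0549
```

```bash
python3 plan.py 0 -52 0.17 4; python3 - <<'E'
from h import *
p=shot('wrist','w1.png')
from plan import loc
for l in [(0,0,88),(0,-50,80),(0,-55,80)]: print(l,proj(p,np.append(loc(*l[:2]),l[2]/1e3)))
for q in ['plunger_knob','keeper_tab']:
    for x in cams.cut_out(p,q)[:2]: print(q,x['score'],x['extent'])
E
```

```text
t 2.95 pos [ 0.5735 -0.0538  0.1697] rpy [ 3.1347e+00 -2.9000e-03  1.6950e+00] d [-2.9 20.   0.3] dyaw 0.0351
5.1 -0.1 -0.1 -0.009; 5.1 -0.1 -0.1 -0.009; 5.1 -0.0 -0.1 -0.009; 5.1 0.0 -0.1 -0.009
(0, 0, 88) [317.51618151 140.63910295]
(0, -50, 80) [320.25669453 217.23207728]
(0, -55, 80) [320.50981375 224.41907349]
plunger_knob 0.71 [319.4, 138.9, 40.7, 45.7]
keeper_tab 0.66 [320.9, 181.0, 45.7, 103.4]
```

View pics/w1.png

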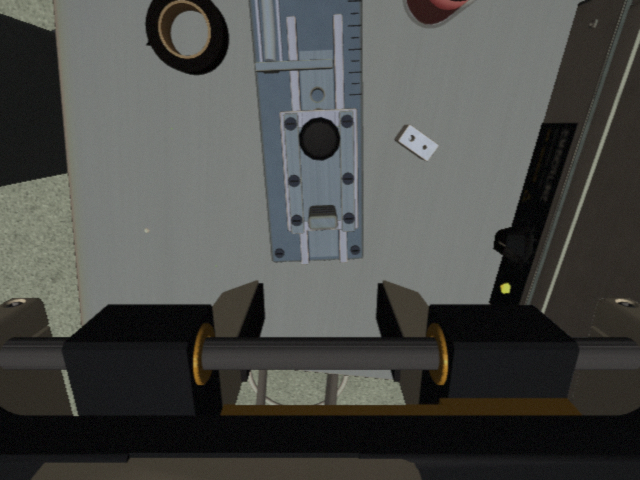

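```bash
python3 plan.py 1 -51 0.12 5
```

```text
t 3.1 pos [ 0.5732 -0.0541  0.1692] rpy [ 3.1355e+00 -3.0000e-03  1.6950e+00] d [ -1.8  21.4 -49.2] dyaw 0.0351
4.3 0.2 9.8 -0.007; 4.3 0.2 9.8 -0.007; 4.3 0.2 9.8 -0.007; 4.3 0.3 9.8 -0.007; 4.3 0.3 9.8 -0.007
```

servo_tool(targets="4.3 0.2 9.8 -0.007; 4.3 0.2 9.8 -0.007; 4.3 0.2 9.8 -0.007; 4.3 0.3 9.8 -0.007; 4.3 0.3 9.8 -0.007; 0 0 0 0; 0 0 0 0")

```text
time: 3.98
tool_pos: [0.5696, -0.0272, 0.1166]
tool_rot: [3.137, -0.004, 1.738]
contact_force: [-0.4, 0.7, -0.2]
opening: 0.0551
```

```bash
python3 plan.py 1 -51 0.071 6; python3 - <<'E'
from h import *
p=shot('wrist','w2.png')
from plan import loc
for l in [(0,0,88),(0,-50,80),(0,-55,80)]: print(l,proj(p,np.append(loc(*l[:2]),l[2]/1e3)))
for q in ['plunger_knob','keeper_tab']:
    for x in cams.cut_out(p,q)[:2]: print(q,x['score'],x['extent'])
E
```

```text
t 3.975 pos [ 0.5696 -0.0272  0.1166] rpy [ 3.1372 -0.0041  1.7378] d [  1.7  -5.5 -45.6] dyaw -0.0077
-0.9 0.1 7.6 0.001; -0.9 0.1 7.6 0.001; -0.9 0.1 7.6 0.001; -0.9 0.1 7.6 0.001; -0.9 0.1 7.6 0.001; -0.9 0.1 7.6 0.001
(0, 0, 88) [322.64260209 202.60687857]
(0, -50, 80) [321.54584987 288.58395491]
(0, -55, 80) [321.45876768 296.76843751]
plunger_knob 0.81 [325.6, 195.1, 52.9, 57.3]
keeper_tab 0.8 [324.4, 240.5, 52.5, 131.0]
keeper_tab 0.44 [324.8, 196.8, 52.9, 53.7]
```

View pics/w2.png

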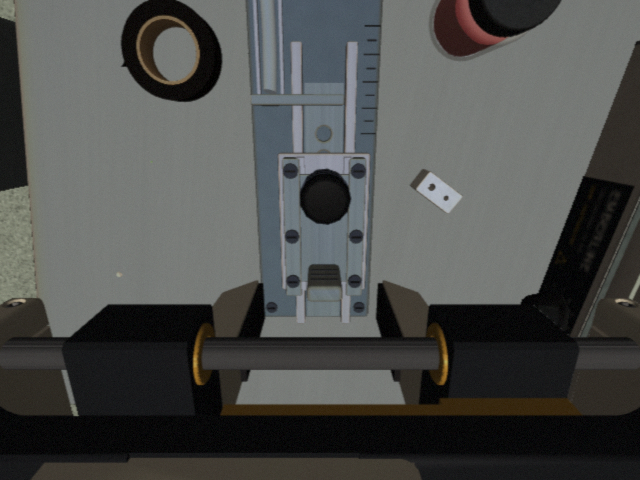

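```bash
python3 - <<'E'
from plan import loc;print(loc(1.6,2))
E
sed -i 's/^O=.*/O=np.array([0.5636,0.0197])/' plan.py; python3 plan.py 0 -54.5 0.071 6
```

```text
[0.56356249 0.01972848]Traceback (most recent call last):
  File "plan.py", line 16, in <module>
    if __name__=='__main__': a=sys.argv; plan(float(a[1]),float(a[2]),float(a[3]),int(a[4]))
                                         ~~~~^^^^^^^^^^^^^^^^^^^^^^^^^^^^^^^^^^^^^^^^^^^^^^^
  File "plan.py", line 9, in plan
    tg=np.append(loc(lx,ly),z); ty=np.pi/2+Y
                 ~~~^^^^^^^
  File "plan.py", line 5, in loc
    c,n=np.cos(Y),np.sin(Y); return O+np.array([c*x-n*y,n*x+c*y])/1e3
               ^
NameError: name 'Y' is not defined. Did you mean: 'y'?
```

```bash
sed -i 's/^O=.*/O=np.array([0.5636,0.0197]); Y=0.1593/' plan.py; python3 plan.py 0 -54.5 0.071 6
```

```text
t 4.125 pos [ 0.5696 -0.0274  0.1168] rpy [ 3.137  -0.0041  1.7374] d [  2.6  -6.7 -45.8] dyaw -0.0073
-1.2 0.2 7.6 0.001; -1.2 0.2 7.6 0.001; -1.2 0.2 7.6 0.001; -1.2 0.2 7.6 0.001; -1.2 0.2 7.6 0.001; -1.2 0.3 7.6 0.001
```

servo_tool(targets="-2 0.4 7 0.001; -2 0.4 7 0.001; -1.2 0.2 7 0.001; -1.2 0.2 7 0.001; -0.5 0.1 6 0; 0 0 4 0; 0 0 0 0; 0 0 0 0")

```text
time: 5.12
tool_pos: [0.5724, -0.0348, 0.076]
tool_rot: [3.137, -0.004, 1.732]
contact_force: [-0.3, -0.5, 0.1]
opening: 0.055
```

```bash
python3 plan.py 0 -54.5 0.071 1; python3 - <<'E'
from h import *
p=shot('wrist','w3.png')
E
```

```text
t 5.125 pos [ 0.5724 -0.0348  0.076 ] rpy [ 3.137  -0.004   1.7324] d [-0.2  0.7 -5. ] dyaw -0.0023
0.7 -0.1 5.0 0.002
```

View pics/w3.png

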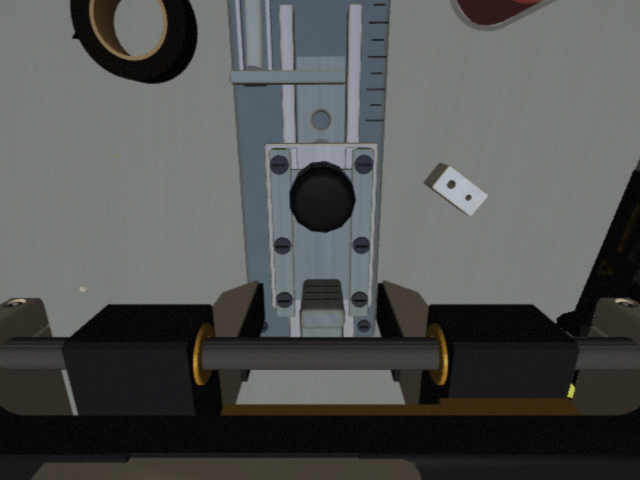

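```bash
python3 - <<'E'
from h import *
from plan import loc
p=cams.read_camera('wrist'); s=telemetry.observe(); x=s['tool_pos']
for dz in (0,.004,-.014): print(proj(p,x+[0,0,dz]))
print('tab pred',[proj(p,np.append(loc(0,k),.08)) for k in (-49.5,-54.5,-59.5)])
E
```

```text
[322.47439286 314.76892167]
[322.55849925 319.3784482 ]
[322.20886756 300.2165683 ]
tab pred [array([322.35407706, 307.65977918]), array([322.29750477, 317.82916952]), array([322.24200305, 327.80611361])]
```

Tab top spans rows 307–328, exactly as predicted and centred in the jaws. Lower 4 mm, then close.

servo_tool(targets="0.3 0 3 0; 0 0 1 0; 0 0 0 0; 0 0 0 0; 0 0 0 0; 0 0 0 0; 0 0 0 0; 0 0 0 0", hand=0, squeeze=20)

```text
time: 6.22
tool_pos: [0.5733, -0.0344, 0.0723]
tool_rot: [3.135, -0.003, 1.733]
contact_force: [1.4, 0.1, -1.8]
opening: 0.0195
```

servo_tool(targets="-4 0 0 0; -4 0 0 0; -4 0 0 0; -4 0 0 0; -4 0 0 0; -3 0 0 0; -2 0 0 0; 0 0 0 0")

```text
time: 7.22
tool_pos: [0.5774, -0.0592, 0.0722]
tool_rot: [3.135, -0.006, 1.732]
contact_force: [0.7, 3.1, 0.5]
opening: 0.02
```

servo_tool(targets="-2 0 0 0; -2 0 0 0; -2 0 0 0")

```text
time: 7.6
tool_pos: [0.5775, -0.0595, 0.0721]
tool_rot: [3.136, -0.015, 1.732]
contact_force: [1.4, 11.5, 1.2]
opening: 0.0199
```

servo_tool(targets="0 0 0 0; 0 0 0 0; 0 0 0 0; 0 0 0 0; 0 0 -10 0; 0 0 -15 0; 0 0 -15 0; 0 0 -5 0; 0 0 0 0", hand=0.65)

```text
time: 8.72
tool_pos: [0.5777, -0.0622, 0.1218]
tool_rot: [3.134, -0.012, 1.732]
contact_force: [0.5, -0.5, 0.3]
opening: 0.0599
```

```bash
python3 plan.py 0 0 0.125 8; python3 - <<'E'
from h import *
p=shot('wrist','w4.png')
E
```

```text
t 8.725 pos [ 0.5777 -0.0622  0.1218] rpy [ 3.1342 -0.0122  1.7317] d [-14.1  81.9   3.2] dyaw -0.0016
10.4 -0.1 -0.4 0.000; 10.4 -0.1 -0.4 0.000; 10.4 -0.1 -0.4 0.000; 10.4 -0.1 -0.4 0.000; 10.4 -0.1 -0.4 0.000; 10.4 -0.1 -0.4 0.000; 10.4 -0.1 -0.4 0.000; 10.4 -0.1 -0.4 0.000
```

View pics/w4.png

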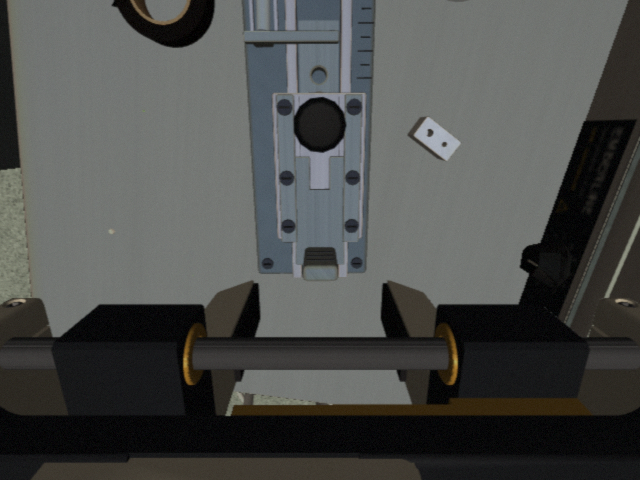

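servo_tool(targets="10 -0.1 0 0; 10 -0.1 0 0; 10 -0.1 0 0; 10 -0.1 0 0; 10 -0.1 0 0; 10 -0.1 0 0; 10 -0.1 0 0; 5 0 0 0; 0 0 0 0; 0 0 0 0")

```text
time: 10.02
tool_pos: [0.563, 0.0181, 0.1211]
tool_rot: [3.137, -0.014, 1.733]
contact_force: [0.6, -0.4, 0.1]
opening: 0.0597
```

```bash
python3 plan.py 0 0 0.073 1; python3 - <<'E'
from h import *
from plan import loc
p=shot('wrist','w5.png')
print([proj(p,np.append(loc(*k),.088)) for k in ((0,0),(13,0),(-13,0),(0,13),(0,-13))])
for x in cams.cut_out(p,'plunger_knob')[:2]: print(x['score'],x['extent'])
E
```

```text
t 10.025 pos [0.563  0.0181 0.1211] rpy [ 3.1372 -0.0135  1.733 ] d [  0.6   1.6 -48.1] dyaw -0.0029
1.4 0.9 48.1 0.003
[array([323.51947842, 281.53023735]), array([347.68109314, 281.5837721 ]), array([299.34661431, 281.47667768]), array([323.67661406, 258.84140633]), array([323.36841218, 303.34270593])]
0.57 [321.4, 270.4, 47.8, 65.5]
```

View pics/w5.png

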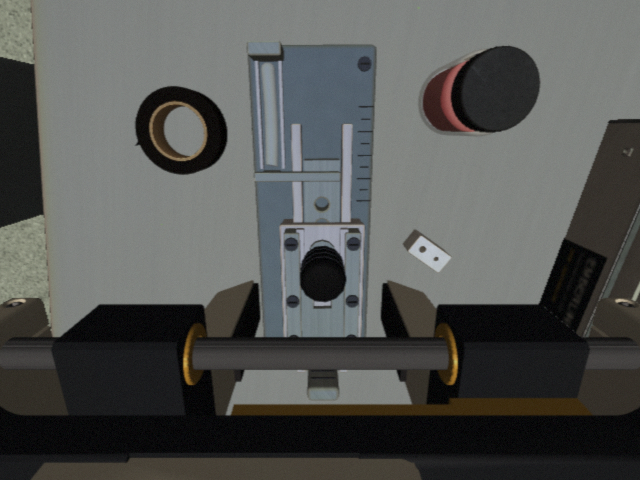

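servo_tool(targets="0.5 0.2 7 0; 0.5 0.2 7 0; 0.5 0.2 7 0; 0.5 0 7 0; 0 0 7 0; 0 0 5 0; 0 0 3 0; 0 0 0 0; 0 0 0 0")

```text
time: 11.25
tool_pos: [0.5632, 0.0203, 0.0745]
tool_rot: [3.138, -0.014, 1.732]
contact_force: [0.4, 0.7, 0.1]
opening: 0.0593
```

```bash
python3 plan.py 0 0 0.073 1; python3 - <<'E'
from h import *
p=shot('wrist','w6.png')
E
```

```text
t 11.25 pos [0.5632 0.0203 0.0745] rpy [ 3.1382 -0.0138  1.7318] d [ 0.4 -0.6 -1.5] dyaw -0.0017
-0.6 0.3 1.5 0.002
```

View pics/w6.png

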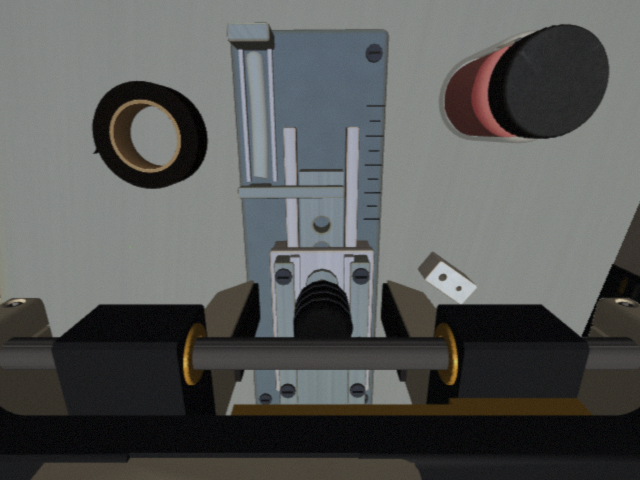

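servo_tool(targets="-0.3 0.2 1.5 0; 0 0 0 0; 0 0 0 0; 0 0 0 0; 0 0 0 0; 0 0 0 0; 0 0 0 0; 0 0 0 0", hand=0, squeeze=45)

```text
time: 12.3
tool_pos: [0.5642, 0.0201, 0.0734]
tool_rot: [3.136, -0.013, 1.732]
contact_force: [1.6, 0.9, -0.7]
opening: 0.025
```

servo_tool(targets="0 0 -3 0; 0 0 -3 0; 0 0 -3 0; 0 0 -3 0; 0 0 -3 0; 0 0 -2 0; 0 0 -2 0; 0 0 -1 0")

```text
time: 13.3
tool_pos: [0.5641, 0.02, 0.0895]
tool_rot: [3.138, -0.015, 1.731]
contact_force: [8.5, 0.9, -18.0]
opening: 0.0249
```

servo_tool(targets="0 0 -1 0; 0 0 -1 0; 0 0 -1 0; 0 0 -1 0")

```text
time: 13.8
tool_pos: [0.5641, 0.0201, 0.0895]
tool_rot: [3.14, -0.016, 1.731]
contact_force: [7.3, 0.7, -17.7]
opening: 0.0248
```

```bash
python3 - <<'E'
from h import *
i=[]
p=shot('wrist','w7.png'); q=shot('scene','s7.png'); im=q['color'][200:335,270:450,::-1]
cv2.imwrite('pics/s7c.png',cv2.resize(im,None,fx=4,fy=4,interpolation=cv2.INTER_CUBIC))
s=telemetry.observe();print(s['time'],s['tool_pos'],s['contact_force'],s['opening'])
E
```

```text
13.9 [0.56411583 0.02006498 0.0895172 ] [  7.91965888   1.52272037 -17.94859235] 0.02458418980524319
```

View pics/s7c.png

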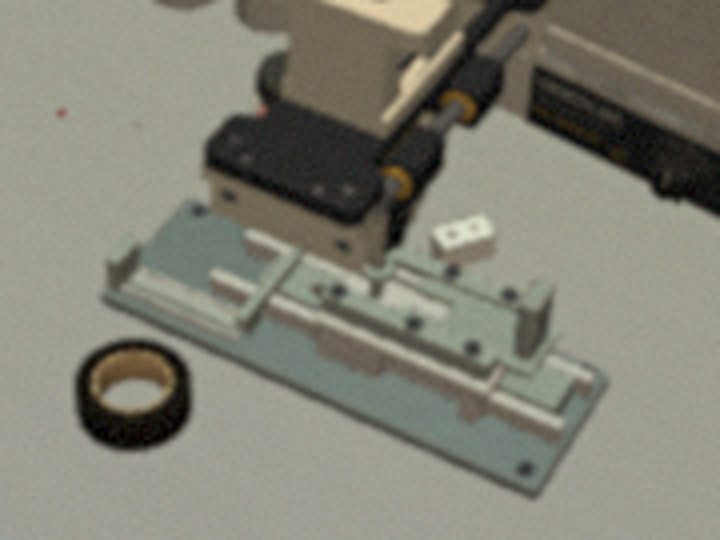

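View pics/w7.png

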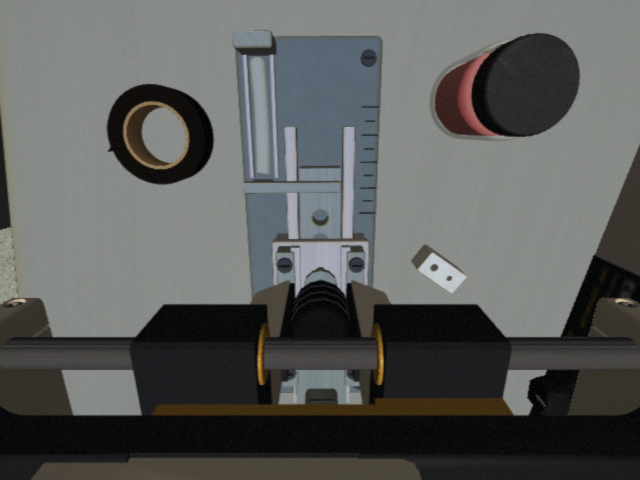

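```bash
python3 - <<'E'
from h import *
from plan import loc
p=cams.read_camera('wrist')
for z in (58,74,88,104): print(z,proj(p,np.append(loc(0,13),z/1e3)))
s=telemetry.observe();print(s['time'],s['tool_pos'],s['contact_force'],s['opening'])
im=p['color'][230:350,240:400,::-1]
cv2.imwrite('pics/w8c.png',cv2.resize(im,None,fx=5,fy=5,interpolation=cv2.INTER_CUBIC))
E
```

```text
58 [321.14408375 263.14302726]
74 [321.2246749  275.06850395]
88 [321.30787819 287.38051175]
104 [321.42188973 304.25137159]
13.95 [0.5640933  0.02005685 0.08951721] [  7.74433056   1.29748653 -18.72887291] 0.0245885116836705
```

View pics/w8c.png

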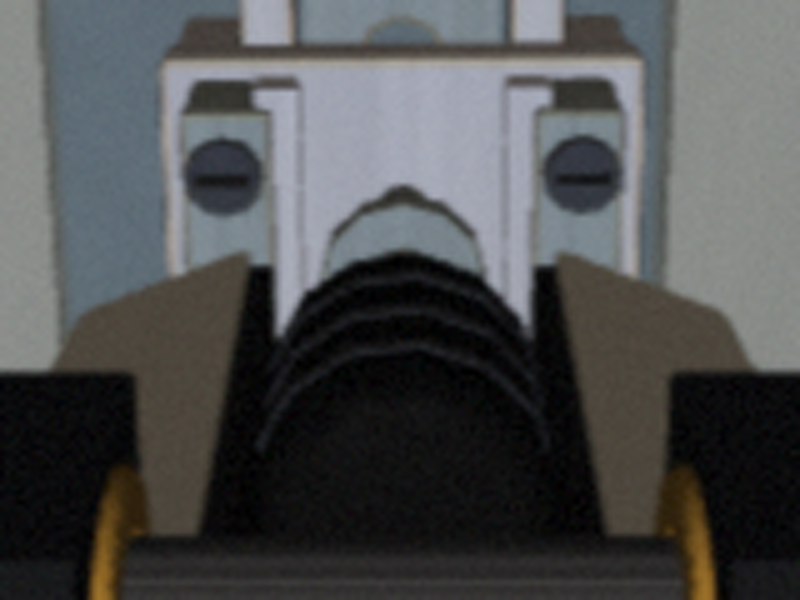

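```bash
python3 -c "
from h import *
print(robot.hand_in())"
```

```text
the job is handed in; nothing more can be done
None
```

I slid the keeper fully back by its tab, then gripped the knob and pulled the plunger up to its stop. I handed the job in at about 14 s of the 38 s, with the fingers still holding it there.

- **Keeper:** it moved about 25 mm, from an estimated start near 4.5 mm. The force then rose to about 11 N with no further travel, which I take as the end stop. The scene picture shows the tab back near the tower's end, with the fork clear of the plunger.
- **Plunger:** the tool rose 16.1 mm and then held at z = 0.0895 m when I asked for more lift. The upward pull was steady at about 18 N, with the gripper closed on the knob at 25 mm. That is more than the 12 N or so from spring and weight, so the plunger seems to be at its stop.
- **Lift check in the wrist picture:** the knob's lower rim was at row 281, against about 263 predicted if seated and 275 if fully lifted. Its upper rim was at row 300, against 287 and 304. Neither row matches the full-lift prediction exactly, but both fit a lifted plunger, and I saw no sign that the grip had slipped.
- **Bar, rod and bystanders:** I compared these only by eye. The bar arm, rod piece, tape and bead block looked unmoved. The jar was partly hidden by the gripper in the scene view but visible in the wrist view.
- **Sideways force:** about 8 N along x remained at the end, because the grip is slightly off centre. It was steady.

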